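Dip a test card in the specimen cup and hold it in the reader

TASK

Take the dip card with the blue cap out of its stand, lower its white end about halfway down into the opened specimen cup, keep it there for a second and lift it out. Then, with the card's result window facing the screen side of the reader, slide it down into the slot on top of the reader, press it fully home against the sprung stage inside and finish while still gripping it there: the reader measures only as long as the card is held down. Leave the other two cards standing in their stand and keep the cup upright in its place.

Things in the scene. Friction and masses are not known exactly. Their poses are not given: they have to be found in the camera images.
- card_blue: The card to use: a rigid test card standing upright in one of the stand's three places. White blade 6 mm thick (its x), 24 mm wide (its y) and 80 mm long (its z); on top of the blade a blue cap 12 mm thick, 30 mm wide, 30 mm tall. Origin at the centre of the blade's lower end, z up along the blade, so the cap reaches from z = 80 to 110 mm; its -x face carries the result window. Weighs 20 to 45 g. Grip the cap across its 12 mm thickness (along x)
- card_blue_tip (a point): centre of the lower (sample) end of the blue card, same point as its origin
- card_blue_cap (a point): point on the card's centre line inside the blue cap, 97 mm above the lower end: where to grip
- card_blue_window (a point): middle of the result window, on the blade's -x face, 3 mm in front of the card's mid-plane and 50 mm above its lower end
- card_green: the same card with a green cap; stays in the stand
- card_yellow: the same card with a yellow cap; stays in the stand
- stand: grey block, 50 x 152 x 36 mm (x, y, z), fixed to the bench, origin at the centre of its underside. Three upright sockets in a row along its y, 52 mm apart, each 7.8 x 25.8 mm and 31 mm deep, so the cards' lower ends stand 5 mm over the bench and their cap tops at 115 mm. The cards' windows look to the stand's -x side. The three colours stand in any order
- cup: opened specimen cup, loose, cream with a paper label, 56 mm tall, outer diameter 52 mm and clear inner diameter about 48 mm at the mouth (45 mm outside, 41 mm inside at the foot), inner floor 3 mm up. Origin at the centre of its underside, z up
- cup_rim (a point): centre of the cup's mouth, 56 mm above its underside
- cup_lid: the cup's orange lid, 61 mm across and 13 mm tall, lying loose behind the cup; not needed
- reader: white bench-top card reader, fixed to the bench, 160 x 120 x 87 mm (x, y, z), origin at the centre of its underside. Its sloping screen is on its -x side; the slot with its grey throat is in the flat top, 28 mm behind the origin (+x)
- reader_slot (a point): centre of the slot's mouth in the top of the reader, 87 mm over the bench; axes as the reader's. The slot takes the card upright: 8 mm along x, 26 mm along y (2 mm more than the blade each way), straight for 28 mm under a 4 mm chamfered mouth and a little wider further down. The sprung stage inside waits 52 mm below the mouth, so a card that just rests on it has its lower end 52 mm down, and pressed fully home 60 mm down, its cap 20 mm above the reader
- reader_stage (a joint): travel of the sprung stage inside the reader: 0 up, 0.008 m pressed fully down. The spring pushes up with 1.5 N at the top and 3.5 N at the bottom, more than the card weighs, so it rises again when the card is let go
There are look-alikes about, which are no part of the job. Leave any black or pink look-alike of the card_yellow alone. Leave any red look-alike of the card_blue alone.

How it is judged (in metres and radians):
On the way, in this order (a step that is already met when the one before it is completed fails the run):
1. the gripped blue card's lower end is down in the upright cup, at least 20 mm below its rim, for half a second (contact force between the fingers and card_blue above 1 N and z of card_blue_tip in the frame of cup between 0 and 0.036 m and horizontal distance between card_blue_tip and cup_rim below 0.024 m and angle between cup's own z axis and vertical below 0.2 rad), for 0.5 s.
2. the gripped blue card's lower end, out of the cup, has entered the reader's slot by 10 mm (contact force between the fingers and card_blue above 1 N and z of card_blue_tip in the frame of reader_slot between -0.07 and -0.01 m and horizontal distance between card_blue_tip and reader_slot below 0.005 m), for 0.1 s.
At the end, for the whole second after the job is handed in: Blue card gripped, at rest, upright (0.1 rad) in the slot, window to the screen side, lower end 55 mm or more below the mouth and within 5 mm of its centre, stage at least 5 mm down; cup upright within 50 mm and the other cards within 20 mm of where they stood (contact force between the fingers and card_blue above 1 N and value of joint reader_stage above 0.005 m and z of card_blue_tip in the frame of reader_slot between -0.066 and -0.055 m and horizontal distance between card_blue_tip and reader_slot below 0.005 m and angle between card_blue's own z axis and vertical below 0.1 rad and angle between the y axis of card_blue and the y axis of reader, either way round below 0.15 rad and x of card_blue_window in the frame of reader_slot below -0.0008 m and linear speed of card_blue below 0.02 m/s and angle between each of cup, card_green, card_yellow's own z axis and vertical below 0.15 rad and height (world z) of cup below 0.01 m and distance of cup from where it was at the start of the episode below 0.05 m and distance of each of card_green, card_yellow from where it was at the start of the episode below 0.02 m); the arm keeps its last pose, push and grip.
It fails at once if the green or yellow card is pulled out or displaced (more than 20 mm) (distance of any of card_green, card_yellow from where it was at the start of the episode above 0.02 m).
It fails at once if the cup is knocked over or carried off (angle between cup's own z axis and vertical above 0.5 rad or distance of cup from where it was at the start of the episode above 0.06 m).
It also fails if it takes over 56 s, if anything falls off the work surface, if the arm or the gripper's body presses on something with over 40 N, if the wrist force passes 120 N, or if a joint passes its speed limit or range.

ROBOT

A 6-joint arm with a two-finger parallel gripper is mounted at the origin on a cart in front of the work surface, level with it; the furniture and walls round the work are solid. World frame = base frame: x ahead of the robot, y to its left, z up, the work surface at z = 0. Lengths are in mm, angles in degrees, forces in N, time in s.
With the tool pointing down it reaches from about 350 to 850 mm from the base axis. Payload 8.1 kg.
Tool frame: the origin (TCP) lies between the finger pads; the fingertips stand 25 mm ahead of it and the grasp point (between the pads) lies 6 mm ahead of it (r.tcp_to_tips is the distance from the TCP to the fingertips, in mm); z points along the fingers, y is the line along which they close (so a half turn about z gives the same grasp; the last joint's range is limited). The gripper opens to 85 mm and grips with 20 to 120 N. Pads are 22 mm wide; open, the fingers measure 114 mm over their backs; the gripper's body (76 mm by 85 mm) begins 54 mm behind the grasp point. The pads swing forward as they close: fully open they stand 13 mm farther back than shut.
Start: joints at [-68.377, 7.471, 85.268, -0, 87.261, -4.893], TCP at [267.893, -536.879, 256.292] pointing down, gripper open.
Joint ranges: [-169.43, 169.43], [-51.17, 129.36], [1.28, 143.12], [-76.62, 256.62], [0, 156.53], [-152.29, 152.29]. Speed limits (degrees/s): [136.94, 136.94, 159.86, 180, 180, 180].

INTERFACE

Orientations are given as [roll, pitch, yaw] about the fixed x, y, z axes, in that order (R = Rz(yaw) Ry(pitch) Rx(roll)).
In Python, from bench import r gives the robot as it stands.
- The arm moves only by the tool apply_moves, never from a script. Its arguments are lists of equal length, an entry for each row: "angular": the turn, a rotation vector about the world's x, y, z in units of 8 degrees (1.0 is 8 degrees), a list of three; "travel": the shift along the world's x, y, z in units of 40 mm (1.0 is 40 mm), a list of three; "jaw": the opening, from 0 (shut) to 1 (fully open). A call has 1 to 20 rows; each row shifts and turns the commanded pose from where the row before left it; what a row does not reach is not made up. A row lasts 1/8 s, in which the tool goes at most 62.5 mm and 10.7 degrees, less where a joint would pass 70% of its speed; a pose out of reach is approached as far as the arm can. A call is refused whole if a number of a shift passes 1 or a number of a turn 1, either way. A call with a gripper value outside its range is refused whole. The fingers move at their own pace and stop on an object; "force" is the grip in N (left out, the last holds). Time passes only in rows, so rows that do not move let the fingers close. It gives the time, the measured TCP pose, the force, the opening and the grip force at its end, in the units of the state.
- r.sense(): the state, without advancing time (a new reading comes with each control period).
- r.snapshot(name): name is "scene" or "top"; returns a dict with "color" (400x640x3 uint8, red, green, blue), "fx", "fy", "cx", "cy" (pixels), "distortion" ([k1, k2, p1, p2, k3] as OpenCV has them; the pictures are not rectified), "R" (3x3) and "t" (3): a world point X has camera coordinates R X + t. Camera axes: x right, y down, z forward; pixel columns grow to the right and rows downward; lengths in mm; the calibration is good to about 2 mm. A picture is of the moment at which its call begins. There is no depth.
- r.hand_in(): hands the job in; it is judged then, once.
The state is a dict: "time": time; "joint_pos": joint angles; "qd": joint speeds; "joint_efforts": joint torques, N m; "tool_pos": TCP position; "tcp_rot": TCP orientation; "ft_force": force on the tool from outside, world axes, zero at the start; "wrist_torque": the same for the moment, N m; "finger_gap": finger opening in mm; "grip_force": force on a finger pad.
Only numpy, scipy, OpenCV 4.12 (cv2) and the standard library are available. Lean on these libraries where they do the work, as an engineer would, in place of code of your own. Each camera call takes 0.05 s, during which the arm holds its last target. There are 200 camera calls.

## Working session

There is one attempt and no reset: what is moved stays moved. The work goes in short steps, Python scripts to look and compute and a tool call to move; the robot and the scene stay as the last step left them, time stands still between calls to the robot, and variables do not carry over. Pictures are saved under pics/ and viewed, at most 13 in all, crops included, and the job is handed in when it is done.

Besides the shell and the picture viewer there is one more tool, called as a command line: name --argument value ..., lists and objects as JSON in quotes. apply_moves: Moves the arm, as the interface text tells. Its arguments: {"type":"object","properties":{"angular":{"type":"array"},"travel":{"type":"array"},"jaw":{"type":"array"},"force":{"type":"number"}},"required":["angular","travel","jaw"]}

```bash
mkdir -p pics; cat > h.py <<'E'
import numpy as np, cv2
from bench import r
def snap(n,f=None):
    s=r.snapshot(n); 
    if f: cv2.imwrite('pics/'+f,s['color'][:,:,::-1])
    s['K']=np.array([[s['fx'],0,s['cx']],[0,s['fy'],s['cy']],[0,0,1.]]); s['D']=np.array(s['distortion'],float)
    s['R']=np.array(s['R']);s['t']=np.array(s['t']); return s
def ray(s,uv):
    p=cv2.undistortPoints(np.array([[uv]],float),s['K'],s['D'])[0,0]
    return -s['R'].T@s['t'], s['R'].T@np.array([p[0],p[1],1.])
def onz(s,uv,z):
    o,d=ray(s,uv); return o+d*(z-o[2])/d[2]
def proj(s,X):
    return cv2.projectPoints(np.array(X,float).reshape(-1,1,3),cv2.Rodrigues(s['R'])[0],s['t'],s['K'],s['D'])[0][:,0]
E
python3 - <<'E'
from h import *
for n in('scene','top'):
    s=snap(n,n+'0.png'); print(n,s['fx'],-s['R'].T@s['t'],s['R'].round(3).tolist())
print(r.sense())
E
```

```text
scene 454.24684228596476 [-195.59239552  905.09347415  706.61409628] [[-0.789, -0.614, 0.004], [-0.301, 0.381, -0.874], [0.535, -0.691, -0.485]]
top 458.19417697381624 [ 272.35004315   29.36303901 1344.82063985] [[-0.025, -1.0, -0.009], [-0.983, 0.027, -0.182], [0.182, 0.004, -0.983]]
{'time': 0.1, 'joint_pos': array([-6.83769390e+01,  7.51118026e+00,  8.53236194e+01,  1.56032609e-03,
        8.72635765e+01, -4.89279025e+00]), 'qd': array([-0.04953539, -0.10051384, -0.11617977,  0.03285996,  0.0865637 ,
        0.05194894]), 'joint_efforts': array([ 2.51400397e-04, -5.70953035e+01, -5.01942587e+01, -5.76714160e-05,
        8.18821922e-03, -5.14190248e-06]), 'tool_pos': array([ 267.7251445 , -536.43496184,  255.33959875]), 'tcp_rot': array([-1.79902115e+02, -9.94338747e-03,  2.65157670e+01]), 'ft_force': array([-0.0796928 , -0.5969971 , -0.69666126]), 'wrist_torque': array([-0.00038149, -0.02169424, -0.01039608]), 'grip_force': 0.0, 'finger_gap': 85.02830407332974}
```

View pics/scene0.png

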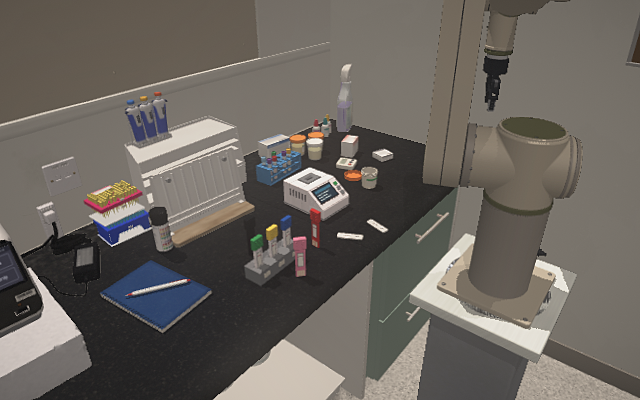

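View pics/top0.png

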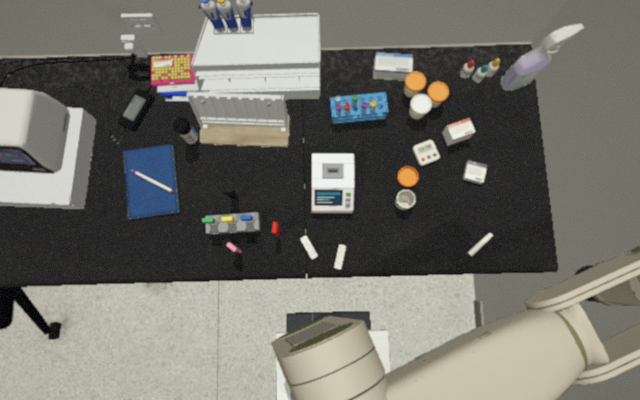

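Scene and top views: in the stand are green (scene 257,243 / top 208,219), yellow (271,233 / 227,218) and blue (286,225 / 247,217). 

What could be taken for the target:
- blue cap, top (247,217)
- red look-alike, top (276,228)
- pink look-alike, top (234,247)
- blue-capped tubes, top (228,15)
- blue rack, top (360,107)

I choose the blue cap in the stand. The open cup is at top (405,198) / scene (370,178), and the reader at top (333,183). I'll check this in a close crop.

```bash
python3 - <<'E'
from h import *
a=cv2.imread('pics/scene0.png');b=cv2.imread('pics/top0.png')
z=lambda i,x,y,w,h:cv2.resize(i[y:y+h,x:x+w],(400,300),interpolation=cv2.INTER_CUBIC)
cv2.imwrite('pics/crop1.png',np.vstack([np.hstack([z(a,236,203,100,75),z(b,195,195,96,72)]),np.hstack([z(a,280,155,108,81),z(b,305,150,120,90)])]))
E
```

```text
(no output)
```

View pics/crop1.png

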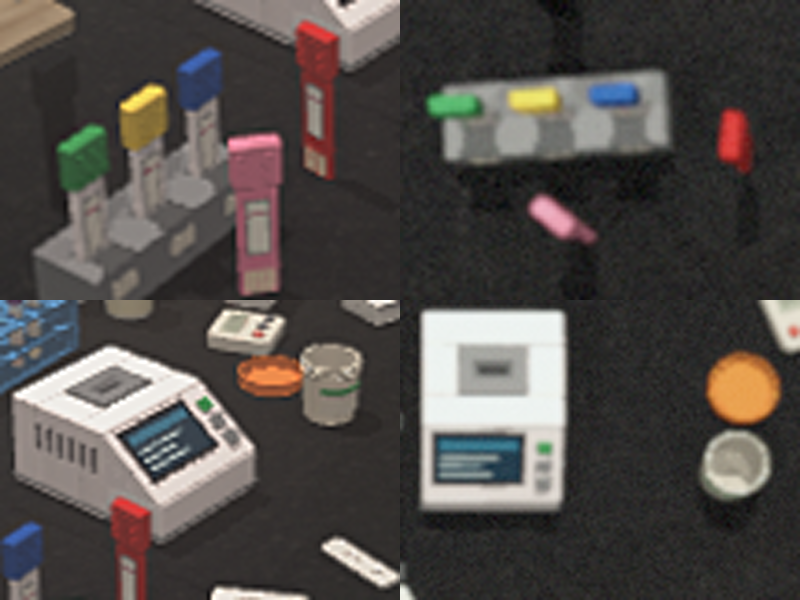

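The crop confirms the blue-capped card is the right-hand one in the stand, with its window towards -x (robot side). The red and pink look-alikes stand free, outside the stand. The reader's screen also faces -x, with its slot at about top (333,171), and the open cup is at (405,199).

```bash
cat > m.py <<'E'
from h import *
def mask(s,lo,hi,box,sm=110,vm=50):
    h=cv2.cvtColor(s['color'],cv2.COLOR_RGB2HSV); m=cv2.inRange(h,(lo,sm,vm),(hi,255,255))
    o=np.zeros_like(m);x,y,w,hh=box;o[y:y+hh,x:x+w]=m[y:y+hh,x:x+w];return o
def blob(m):
    c=max(cv2.findContours(m,0,1)[0],key=cv2.contourArea);return c
def cen(m):
    M=cv2.moments(m,True);return M['m10']/M['m00'],M['m01']/M['m00']
def tri(s1,p1,s2,p2):
    o1,d1=ray(s1,p1);o2,d2=ray(s2,p2);A=np.array([d1,-d2]).T
    k=np.linalg.lstsq(A,o2-o1,rcond=None)[0];a=o1+k[0]*d1;b=o2+k[1]*d2;return (a+b)/2,np.linalg.norm(a-b)
E
python3 - <<'E'
from m import *
T=snap('top');S=snap('scene')
B={'g':(45,85,(195,205,70,35),(245,225,25,35)),'y':(20,33,(195,205,70,35),(262,218,18,30)),'b':(105,125,(195,205,70,35),(276,208,20,32))}
for k,(lo,hi,bt,bs) in B.items():
    mt=mask(T,lo,hi,bt);ms=mask(S,lo,hi,bs)
    a,b=cen(mt),cen(ms);rt=cv2.minAreaRect(blob(mt))
    print(k,a,b,tri(T,a,S,b),onz(T,a,113).round(1),rt)
# red/pink
for k,lo,hi,bt in(('red',0,8,(265,215,25,30)),('pink',150,178,(220,235,30,25))):
    m=mask(T,lo,hi,bt,sm=60);print(k,onz(T,cen(m),113).round(1))
# reader throat + cup regions
g=cv2.cvtColor(T['color'],cv2.COLOR_RGB2GRAY)
t=np.zeros_like(g);t[158:180,318:352]=cv2.inRange(g,60,190)[158:180,318:352]
c=blob(t);rc=cv2.minAreaRect(c);print('throat',rc,[onz(T,p,87).round(1) for p in cv2.boxPoints(rc)],onz(T,rc[0],87))
w=cv2.inRange(g[163:180,325:343],0,90);print('slot',onz(T,np.add(cen(w),(325,163)),87),w.sum()/255)
w=np.zeros_like(g);w[145:218,305:360]=cv2.inRange(g,110,255)[145:218,305:360]
rc=cv2.minAreaRect(blob(cv2.morphologyEx(w,3,np.ones((9,9)))));print('reader',rc)
np.set_printoptions(linewidth=250)
print(g[158:182,318:352])
h=cv2.cvtColor(T['color'],cv2.COLOR_RGB2HSV)[185:214,390:420]; print(h[:,:,2])
E
```

```text
g (206.6949152542373, 220.0677966101695) (255.41176470588235, 239.62745098039215) (array([459.87278505, 334.47831024, 111.85638417]), np.float64(0.27758127623647755)) [459.6 334.1 113. ] ((206.94618225097656, 220.43080139160156), (12.155404090881348, 5.829632759094238), 7.125016689300537)
y (227.24193548387098, 218.7741935483871) (271.49367088607596, 231.56962025316454) (array([462.89479279, 280.01003481, 104.14607908]), np.float64(0.2570559657619921)) [461.6 278.3 113. ] ((227.0, 218.5), (5.0, 12.0), 90.0)
b (246.18, 217.2) (285.33035714285717, 222.04464285714286) (array([465.99004349, 228.2729148 , 103.73927724]), np.float64(0.0917144265320839)) [464.6 226.8 113. ] ((246.0, 217.0), (4.0, 10.0), 90.0)
red [433.1 149.1 113. ]
pink [383.7 262.4 113. ]
throat ((332.5, 171.0), (14.0, 19.0), 90.0) [array([615.3,  13.4,  87. ]), array([613.8, -40.4,  87. ]), array([573.1, -39. ,  87. ]), array([574.6,  14.6,  87. ])] [594.17422961 -12.84109672  87.        ]
slot [595.62920888 -12.88708156  87.        ] 16.0
reader ((332.5, 182.5), (59.0, 43.0), 90.0)
[[241 240 241 241 241 241 241 242 241 
[... 6166 characters left out ...]
 94 109 120 127 136 141 147 153 156 133  97  56  32  36  34  43  38  39  36  37  41]
 [ 44  43  44  30  37  39  31  30  34  56  71  91  96  94  94  85  77  70  45  33  25  36  35  38  41  37  32  35  37  43]
 [ 46  39  47  47  35  25  37  36  28  29  36  48  56  57  52  46  33  36  24  33  23  28  39  39  42  41  36  45  34  40]
 [ 41  43  45  37  34  30  25  26  23  27  28  31  23  22  27  24  19  22  18  23  15  31  36  44  39  43  40  40  39  41]
 [ 38  41  43  42  38  37  27  29  27  30  28  30  31  18  27  33  31  33  35  32  24  29  33  42  36  41  40  42  36  42]
 [ 45  38  43  41  46  39  28  23  23  22  32  16  21  24  24  31  36  34  25  29  24  35  41  39  42  43  45  42  37  33]]
```

apply_moves --angular '[[0, 0, 0.414], [0, 0, 0.414], [0, 0, 0.414], [0, 0, 0.414], [0, 0, 0.414], [0, 0, 0.414], [0, 0, 0.414], [0, 0, 0.414], [0, 0, 0.414], [0, 0, 0.414], [0, 0, 0.414], [0, 0, 0.414], [0, 0, 0.414], [0, 0, 0.414], [0, 0, 0.414], [0, 0, 0.414], [0, 0, 0.414], [0, 0, 0.414], [0, 0, 0.414], [0, 0, 0.414]]' --travel '[[0.25, 0.957, 0], [0.25, 0.957, 0], [0.25, 0.957, 0], [0.25, 0.957, 0], [0.25, 0.957, 0], [0.25, 0.957, 0], [0.25, 0.957, 0], [0.25, 0.957, 0], [0.25, 0.957, 0], [0.25, 0.957, 0], [0.25, 0.957, 0], [0.25, 0.957, 0], [0.25, 0.957, 0], [0.25, 0.957, 0], [0.25, 0.957, 0], [0.25, 0.957, 0], [0.25, 0.957, 0], [0.25, 0.957, 0], [0.25, 0.957, 0], [0.25, 0.957, 0]]' --jaw '[0.5, 0.5, 0.5, 0.5, 0.5, 0.5, 0.5, 0.5, 0.5, 0.5, 0.5, 0.5, 0.5, 0.5, 0.5, 0.5, 0.5, 0.5, 0.5, 0.5]' --force 30

```text
time: 2.7
tool_pos: [468.0, 230.1, 256.2]
tcp_rot: [-180.0, 0.0, 92.9]
ft_force: [0.5, -0.1, 0.1]
finger_gap: 42.7
grip_force: 0.0
```

```bash
python3 - <<'E'
from m import *
S=snap('scene');T=snap('top')
s=r.sense();print(s['time'],s['tool_pos'],s['tcp_rot'],s['joint_pos'].round(1),s['finger_gap'])
# reader yaw: left/right edges and centre at z=87
g=cv2.cvtColor(T['color'],cv2.COLOR_RGB2GRAY).astype(float)
L=[];R_=[]
def cross(a,th,x0):
    for i in range(len(a)-1):
        if (a[i]-th)*(a[i+1]-th)<=0 and a[i]!=a[i+1]: return x0+i+(th-a[i])/(a[i+1]-a[i])
for v in range(158,178):
    L.append(onz(T,(cross(g[v,300:325],140,300),v),87)[:2]);R_.append(onz(T,(cross(g[v,342:370],140,342),v),87)[:2])
for E in(L,R_):
    E=np.array(E);p=np.polyfit(E[:,0],E[:,1],1);print('yaw',np.degrees(np.arctan(p[0])),'y@595',np.polyval(p,595))
a=cv2.imread('pics/scene0.png')
c=S['color'][150:300,200:400,::-1];c2=T['color'][140:290,150:350,::-1]
cv2.imwrite('pics/pre.png',np.hstack([cv2.resize(x,(400,300),interpolation=2) for x in(c,c2)]))
P=s['tool_pos'];print(proj(S,[P+[0,0,-6]]),proj(T,[P+[0,0,-6]]))
E
```

```text
2.8 [467.87468897 231.69028598 255.77333447] [-1.79962682e+02 -5.50703497e-02  9.30079432e+01] [20.7 -4.6 97.6  0.1 87.  17.7] 42.751118887192135
yaw -1.2134155072120423 y@595 47.46272811998783
yaw -1.144222518661352 y@595 -74.01685201254999
[[280.95125212 168.75460512]] [[235.17147875 207.45963131]]
```

View pics/pre.png

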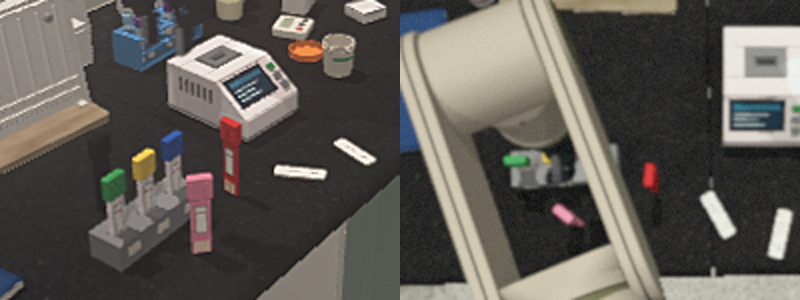

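The top view shows the arm over the stand. The scene view shows no arm at all near (281,168), so that frame looks stale. I'll retake it.

```bash
python3 - <<'E'
from m import *
for i in range(3):
    S=snap('scene'); print(r.sense()['time'],S['color'][160:176,270:290].mean(), -S['R'].T@S['t'])
c=S['color'][100:300,180:400,::-1]
cv2.imwrite('pics/pre2.png',cv2.resize(c,(660,600),interpolation=2))
E
```

```text
2.85 81.51145833333334 [-195.59239552  905.09347415  706.61409628]
2.9 83.77708333333334 [-195.59239552  905.09347415  706.61409628]
2.95 84.67083333333333 [-195.59239552  905.09347415  706.61409628]
```

View pics/pre2.png

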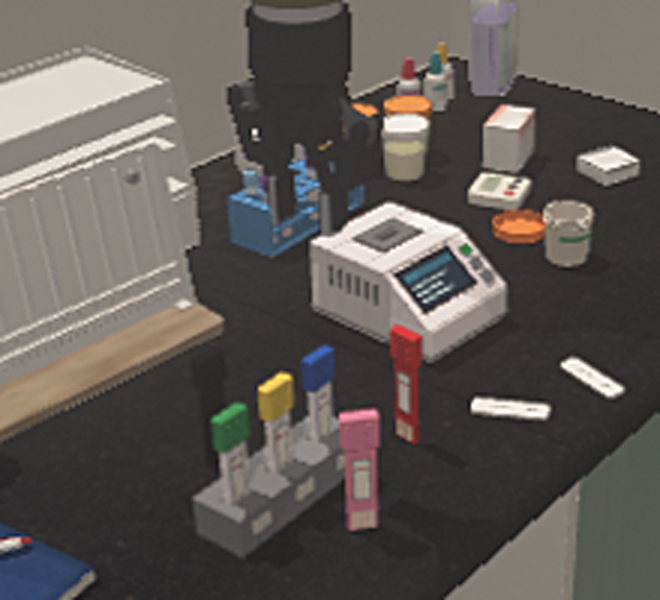

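The scene view now shows the open fingers above and behind the stand, at about (280,166), where I expected them. The blue cap is at (286,223). Descending partway.

apply_moves --angular '[[0, 0, 0], [0, 0, 0], [0, 0, 0], [0, 0, 0], [0, 0, 0], [0, 0, 0]]' --travel '[[0, 0, -0.5], [0, 0, -0.5], [0, 0, -0.5], [0, 0, -0.5], [0, 0, 0], [0, 0, 0]]' --jaw '[0.5, 0.5, 0.5, 0.5, 0.5, 0.5]'

```text
time: 3.7
tool_pos: [467.9, 228.4, 176.2]
tcp_rot: [-180.0, 0.0, 92.7]
ft_force: [0.2, -0.3, 0.1]
finger_gap: 42.4
grip_force: 0.0
```

```bash
python3 - <<'E'
from m import *
for i in range(4):
    S=snap('scene'); s=r.sense(); print(s['time'],s['tool_pos'].round(2),s['tcp_rot'].round(2))
c=S['color'][160:280,220:340,::-1]
cv2.imwrite('pics/pre3.png',cv2.resize(c,(600,600),interpolation=2))
print(proj(S,[[467.9,228.7,170],[467,229,115],[467,229,85],[467,229,36]]))
E
```

```text
3.75 [468.23 228.62 176.84] [ 1.7995e+02 -1.0000e-02  9.2730e+01]
3.8 [468.41 228.78 177.16] [ 1.7992e+02 -2.0000e-02  9.2740e+01]
3.85 [468.47 228.83 177.27] [ 1.7991e+02 -3.0000e-02  9.2750e+01]
3.9 [468.43 228.85 177.21] [ 1.7991e+02 -3.0000e-02  9.2750e+01]
[[283.39250303 198.42606122]
 [284.60367108 218.14245275]
 [285.14409168 228.40965008]
 [286.00300818 244.60446384]]
```

View pics/pre3.png

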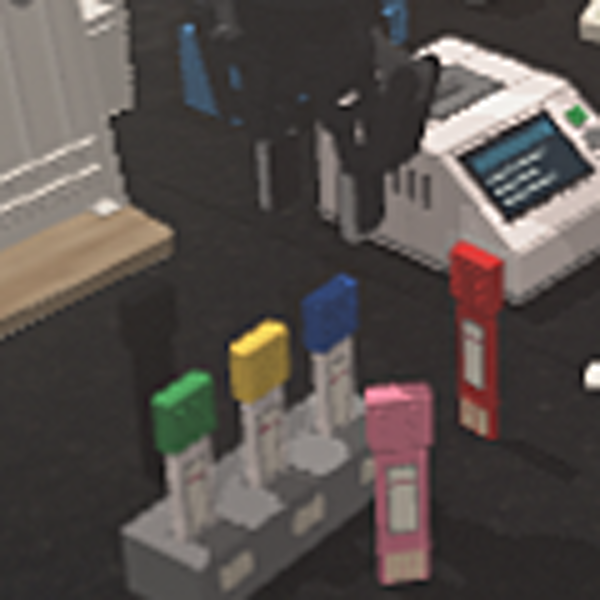

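The scene view shows the open pads at about (274,199) and (291,204), straddling above the blue cap, whose top is at about (286,217). I'll refine the cap centre, allowing for the faces that are visible.

```bash
python3 - <<'E'
from m import *
S=snap('scene');T=snap('top');a=np.radians(2.7);Rz=np.array([[np.cos(a),-np.sin(a)],[np.sin(a),np.cos(a)]])
def off(s,c):
    P=[[*(np.array(c[:2])+Rz@[sx*6,sy*15]),z] for sx in(-1,1) for sy in(-1,1) for z in(85,115)]
    h=cv2.convexHull(proj(s,P).astype(np.float32));M=cv2.moments(h)
    return np.array([M['m10']/M['m00'],M['m01']/M['m00']])-proj(s,[[c[0],c[1],100]])[0]
c=[467,229]
ps=np.array(cen(mask(S,105,125,(276,208,20,32))));pt=np.array([246.18,217.2])  # top pix from clear frame
print(ps)
for s,p in((S,ps),(T,pt)): print(off(s,c),onz(s,p-off(s,c),100).round(1))
print(tri(T,pt-off(T,c),S,ps-off(S,c)))
E
```

```text
[285.49166667 222.2       ]
[-4.99041431e-02  8.77644354e-06] [469.2 224.3 100. ]
[-0.06823704 -0.03249386] [466.5 228.7 100. ]
(array([465.80003728, 228.03466663, 103.29050441]), np.float64(0.4932894864958193))
```

apply_moves --angular '[[0, 0, 0], [0, 0, 0], [0, 0, 0], [0, 0, 0], [0, 0, 0], [0, 0, 0], [0, 0, 0], [0, 0, 0], [0, 0, 0], [0, 0, 0], [0, 0, 0], [0, 0, 0], [0, 0, 0]]' --travel '[[-0.03, -0.01, -0.4], [0, 0, -0.4], [0, 0, -0.4], [0, 0, -0.4], [0, 0, -0.12], [0, 0, 0], [0, 0, 0], [0, 0, 0], [0, 0, 0], [0, 0, 0], [0, 0, 0], [0, 0, 0], [0, 0, 0]]' --jaw '[0.5, 0.5, 0.5, 0.5, 0.5, 0.5, 0, 0, 0, 0, 0, 0, 0]' --force 30

```text
time: 5.62
tool_pos: [467.2, 228.5, 108.3]
tcp_rot: [179.9, -0.0, 92.8]
ft_force: [-1.1, 0.3, 6.2]
finger_gap: 11.6
grip_force: 34.3
```

apply_moves --angular '[[0, 0, 0], [0, 0, 0], [0, 0, 0], [0, 0, 0], [0, 0, 0], [0, 0, 0], [0, 0, 0], [0, 0, 0], [0, 0, 0]]' --travel '[[0, 0, 0.2], [0, 0, 0.2], [0, 0, 0.4], [0, 0, 0.6], [0, 0, 0.6], [0, 0, 0.6], [0, 0, 0.6], [0, 0, 0], [0, 0, 0]]' --jaw '[0, 0, 0, 0, 0, 0, 0, 0, 0]'

```text
time: 6.75
tool_pos: [466.5, 228.2, 235.1]
tcp_rot: [-180.0, 0.0, 92.8]
ft_force: [-0.1, -0.4, -0.4]
finger_gap: 11.3
grip_force: 33.4
```

```bash
python3 - <<'E'
from m import *
for i in range(3): S=snap('scene')
s=r.sense(); print(s['time'],s['tool_pos'].round(2),s['tcp_rot'].round(2),s['grip_force'],s['finger_gap'],s['ft_force'])
T=snap('top','t1.png')
c=S['color'][130:290,220:380,::-1]
cv2.imwrite('pics/held.png',cv2.resize(c,(600,600),interpolation=2))
for k,lo,hi,b in(('g',45,85,(245,225,25,35)),('y',20,33,(262,218,18,30))): print(k,cen(mask(S,lo,hi,b)))
# cup rim centre at z=56 from scene for cross-check
print('cup top',onz(T,(406,198),56)); print(proj(S,[onz(T,(406,198),56)]))
P=s['tool_pos'];print('tip proj',proj(S,[P-[0,0,103],P-[0,0,6]]))
E
```

```text
6.9 [466.02 228.08 234.19] [-1.7988e+02  4.0000e-02  9.2760e+01] 33.44759523868561 11.262052503210215 [-0.0652328   1.07118308 -0.31388573]
g (255.27450980392157, 239.54901960784315)
y (271.49367088607596, 231.56962025316454)
cup top [ 516.79198292 -221.33747399   56.        ]
[[368.7072615  170.52607501]]
tip proj [[284.86321544 212.46246743]
 [283.0419089  176.80313509]]
```

View pics/held.png

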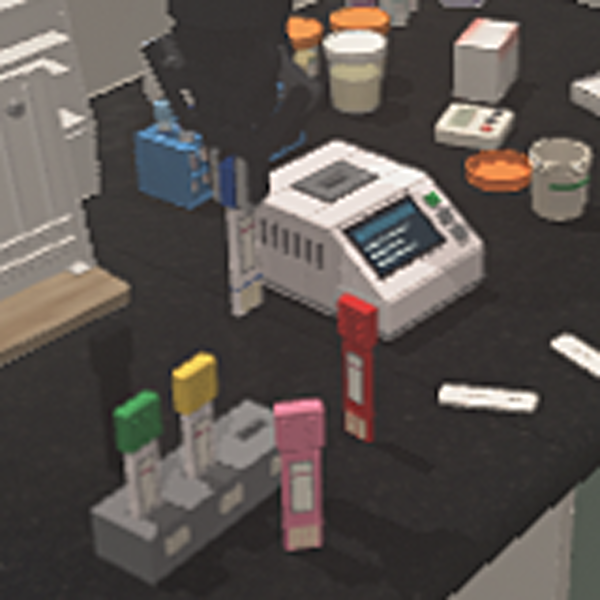

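The card hangs upright, its tip at about (285,213), matching the projection. Green and yellow have not moved, and the cup rim is at about (369.6,170), matching the measured position. Next, the cup.

apply_moves --angular '[[0, 0, 0], [0, 0, -0.05], [0, 0, -0.05], [0, 0, -0.05], [0, 0, -0.05], [0, 0, -0.05], [0, 0, -0.05], [0, 0, -0.05], [0, 0, -0.05], [0, 0, -0.05], [0, 0, -0.05], [0, 0, 0], [0, 0, 0], [0, 0, 0], [0, 0, 0], [0, 0, 0], [0, 0, 0]]' --travel '[[0.05, -0.4, 0], [0.1, -0.8, 0], [0.1, -0.9, 0], [0.1, -0.9, 0], [0.1, -0.9, 0], [0.1, -0.9, 0], [0.1, -0.9, 0], [0.1, -0.9, 0], [0.1, -0.9, 0], [0.1, -0.9, 0], [0.1, -0.9, 0], [0.1, -0.9, 0], [0.1, -0.6, 0], [0.1, -0.44, 0], [0, 0, 0], [0, 0, 0], [0, 0, 0]]' --jaw '[0, 0, 0, 0, 0, 0, 0, 0, 0, 0, 0, 0, 0, 0, 0, 0, 0]'

```text
time: 9.07
tool_pos: [520.8, -220.3, 235.5]
tcp_rot: [-180.0, -0.0, 88.8]
ft_force: [-0.1, 0.8, -0.6]
finger_gap: 11.3
grip_force: 33.4
```

```bash
python3 - <<'E'
from m import *
for i in range(3): S=snap('scene')
s=r.sense(); print(s['time'],s['tool_pos'].round(2),s['tcp_rot'].round(2),s['grip_force'],s['finger_gap'])
c=S['color'][100:220,310:430,::-1]
cv2.imwrite('pics/cup.png',cv2.resize(c,(600,600),interpolation=2))
P=s['tool_pos'];print('tip proj',proj(S,[P-[0,0,103]]),[onz(S,u,56).round(1) for u in((369.6,170),(368.7,170.5))])
E
```

```text
9.225 [ 520.8  -220.62  235.62] [179.99  -0.    88.81] 33.44188392162323 11.413153915236029
tip proj [[368.62008708 148.57385494]] [array([ 516.7, -226.4,   56. ]), array([ 516.9, -221.5,   56. ])]
```

View pics/cup.png

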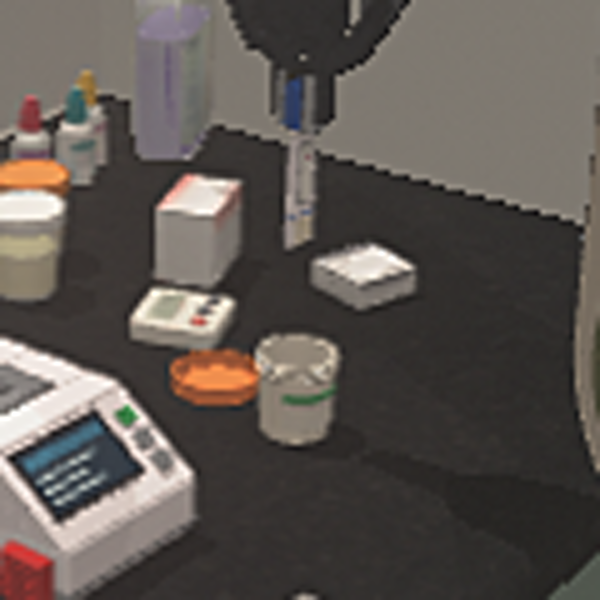

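The tip hangs above the cup at about (369.6,149), and the rim centre is at (369.6,171). Correcting x by -4 mm and y by -2 mm, then dipping.

apply_moves --angular '[[0, 0, 0], [0, 0, 0], [0, 0, 0], [0, 0, 0], [0, 0, 0], [0, 0, 0], [0, 0, 0], [0, 0, 0], [0, 0, 0], [0, 0, 0], [0, 0, 0], [0, 0, 0], [0, 0, 0], [0, 0, 0], [0, 0, 0], [0, 0, 0], [0, 0, 0], [0, 0, 0], [0, 0, 0]]' --travel '[[-0.1, -0.04, 0], [0, 0, 0], [0, 0, -0.4], [0, 0, -0.4], [0, 0, -0.4], [0, 0, -0.4], [0, 0, -0.4], [0, 0, -0.4], [0, 0, -0.2], [0, 0, 0], [0, 0, 0], [0, 0, 0], [0, 0, 0], [0, 0, 0], [0, 0, 0], [0, 0, 0], [0, 0, 0], [0, 0, 0], [0, 0, 0]]' --jaw '[0, 0, 0, 0, 0, 0, 0, 0, 0, 0, 0, 0, 0, 0, 0, 0, 0, 0, 0]'

```text
time: 11.6
tool_pos: [516.7, -222.9, 131.5]
tcp_rot: [180.0, 0.0, 88.8]
ft_force: [-0.4, 0.7, -0.2]
finger_gap: 11.8
grip_force: 33.4
```

```bash
python3 - <<'E'
from m import *
for i in range(2): S=snap('scene')
s=r.sense(); print(s['time'],s['tool_pos'].round(2),s['tcp_rot'].round(2),s['grip_force'],s['ft_force'])
c=S['color'][120:220,320:420,::-1]
cv2.imwrite('pics/dip.png',cv2.resize(c,(500,500),interpolation=2))
E
```

```text
11.7 [ 516.69 -222.88  131.47] [-180.     -0.     88.75] 33.44865024089813 [ 0.44301537 -0.00210614 -0.61218707]
```

View pics/dip.png

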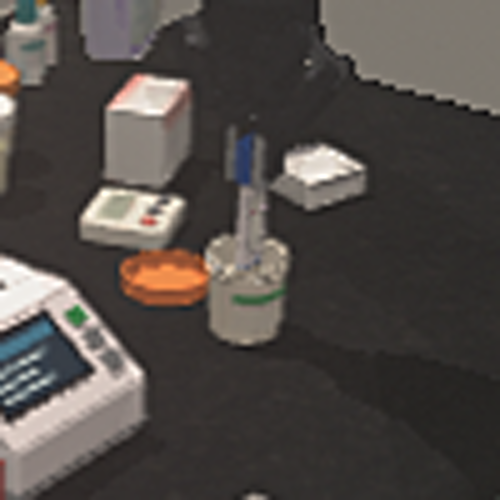

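The blade sits in the middle of the upright cup, with the cap at about (369,152). Lifting it out and moving to just above the slot.

apply_moves --angular '[[0, 0, 0], [0, 0, 0], [0, 0, 0], [0, 0, 0], [0, 0, 0], [0, 0, 0], [0, 0, 0], [0, 0, 0], [0, 0, 0], [0, 0, 0], [0, 0, 0], [0, 0, 0], [0, 0, 0], [0, 0, 0], [0, 0, 0], [0, 0, 0], [0, 0, 0], [0, 0, 0], [0, 0, 0]]' --travel '[[0, 0, 0.3], [0, 0, 0.5], [0, 0, 0.6], [0, 0, 0.6], [0, 0, 0.6], [0.1, 0.25, 0], [0.25, 0.7, 0], [0.3, 0.8, 0], [0.3, 0.8, 0], [0.3, 0.8, 0], [0.3, 0.8, 0], [0.2, 0.6, 0], [0.2, 0.5, 0], [0, 0, -0.25], [0, 0, -0.25], [0, 0, -0.25], [0, 0, 0], [0, 0, 0], [0, 0, 0]]' --jaw '[0, 0, 0, 0, 0, 0, 0, 0, 0, 0, 0, 0, 0, 0, 0, 0, 0, 0, 0]'

```text
time: 14.08
tool_pos: [595.0, -13.1, 206.1]
tcp_rot: [179.9, 0.0, 88.7]
ft_force: [0.0, -0.1, -0.9]
finger_gap: 11.9
grip_force: 33.5
```

```bash
python3 - <<'E'
from m import *
for i in range(3): S=snap('scene')
T=snap('top')
s=r.sense(); print(s['time'],s['tool_pos'].round(2),s['tcp_rot'].round(2),s['grip_force'],s['finger_gap'])
c=S['color'][130:230,260:360,::-1];c2=T['color'][130:220,290:380,::-1]
cv2.imwrite('pics/slot.png',np.hstack([cv2.resize(c,(600,600),interpolation=2),cv2.resize(c2,(200,600)[0:1]*2)if 0 else cv2.copyMakeBorder(cv2.resize(c2,(200,200)),0,400,0,0,0)]))
P=s['tool_pos'];print('tip proj',proj(S,[P-[0,0,103],P-[0,0,23],[595,-13,87]]))
g=cv2.cvtColor(S['color'],cv2.COLOR_RGB2GRAY);np.set_printoptions(linewidth=250)
E
```

```text
14.275 [594.86 -12.93 205.84] [1.7997e+02 1.0000e-02 8.8760e+01] 33.45215141773224 11.604469568755398
tip proj [[308.65994253 173.40479797]
 [308.16740934 148.62540719]
 [308.7342943  178.12310316]]
```

View pics/slot.png

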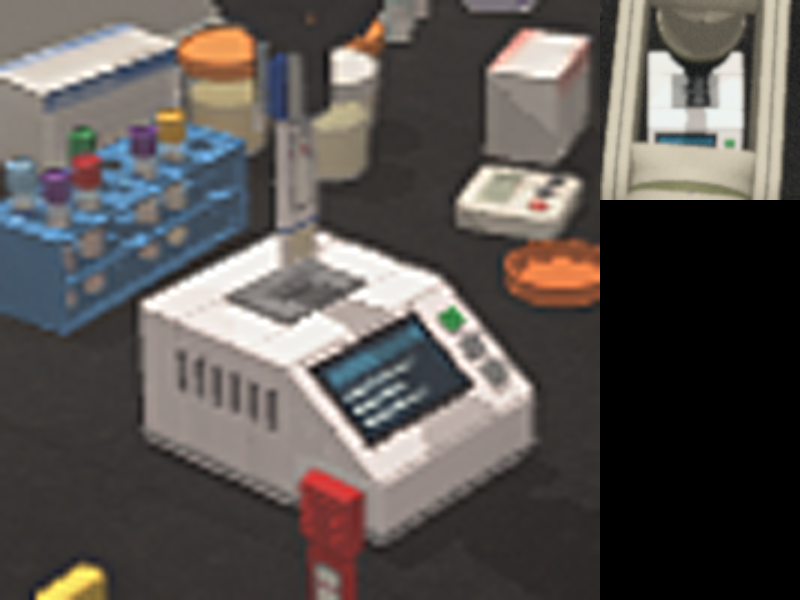

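The scene view shows the blade tip at about (309.7,173.7), right over the throat centre at (309.3,178.5), with the window towards the screen. Inserting gently.

apply_moves --angular '[[0, 0, 0], [0, 0, 0], [0, 0, 0], [0, 0, 0], [0, 0, 0], [0, 0, 0]]' --travel '[[0, 0, -0.2], [0, 0, -0.15], [0, 0, -0.1], [0, 0, -0.08], [0, 0, -0.08], [0, 0, 0]]' --jaw '[0, 0, 0, 0, 0, 0]'

```text
time: 15.02
tool_pos: [595.2, -12.9, 180.7]
tcp_rot: [179.9, -0.0, 88.8]
ft_force: [5.2, -0.3, -0.6]
finger_gap: 11.6
grip_force: 34.0
```

apply_moves --angular '[[0, 0, 0], [0, 0, 0], [0, 0, 0]]' --travel '[[0.03, 0, 0], [0, 0, -0.1], [0, 0, 0]]' --jaw '[0, 0, 0]'

```text
time: 15.4
tool_pos: [595.6, -12.8, 176.3]
tcp_rot: [-180.0, -0.0, 88.8]
ft_force: [2.9, 0.3, -2.1]
finger_gap: 11.3
grip_force: 33.8
```

apply_moves --angular '[[0, 0, 0], [0, 0, 0], [0, 0, 0], [0, 0, 0], [0, 0, 0], [0, 0, 0]]' --travel '[[0.03, 0, 0], [0, 0, -0.15], [0, 0, -0.15], [0, 0, -0.15], [0, 0, 0], [0, 0, 0]]' --jaw '[0, 0, 0, 0, 0, 0]'

```text
time: 16.15
tool_pos: [597.1, -12.9, 159.1]
tcp_rot: [-180.0, -0.0, 88.8]
ft_force: [-0.7, -0.2, 0.5]
finger_gap: 11.7
grip_force: 33.8
```

apply_moves --angular '[[0, 0, 0], [0, 0, 0], [0, 0, 0], [0, 0, 0], [0, 0, 0], [0, 0, 0], [0, 0, 0]]' --travel '[[0, 0, -0.15], [0, 0, -0.15], [0, 0, -0.15], [0, 0, -0.1], [0, 0, -0.1], [0, 0, 0], [0, 0, 0]]' --jaw '[0, 0, 0, 0, 0, 0, 0]'

```text
time: 17.02
tool_pos: [597.1, -12.9, 133.4]
tcp_rot: [180.0, 0.0, 88.8]
ft_force: [-2.0, -0.6, 2.0]
finger_gap: 11.0
grip_force: 34.2
```

apply_moves --angular '[[0, 0, 0], [0, 0, 0], [0, 0, 0], [0, 0, 0]]' --travel '[[0, 0, -0.04], [0, 0, -0.04], [0, 0, 0], [0, 0, 0]]' --jaw '[0, 0, 0, 0]' --force 40

```text
time: 17.52
tool_pos: [597.3, -12.9, 130.1]
tcp_rot: [180.0, 0.0, 88.8]
ft_force: [-0.3, -0.0, 3.8]
finger_gap: 11.5
grip_force: 40.6
```

apply_moves --angular '[[0, 0, 0], [0, 0, 0], [0, 0, 0]]' --travel '[[0, 0, -0.03], [0, 0, 0], [0, 0, 0]]' --jaw '[0, 0, 0]'

```text
time: 17.9
tool_pos: [597.6, -12.9, 130.0]
tcp_rot: [179.9, 0.0, 88.8]
ft_force: [-4.0, 0.1, 9.7]
finger_gap: 11.4
grip_force: 41.8
```

```bash
python3 - <<'E'
from m import *
F=[]
for i in range(6): S=snap('scene');F.append(r.sense()['ft_force'])
s=r.sense();print(s['tool_pos'],np.mean(F,0),np.std(F,0),s['grip_force'],s['joint_pos'].round(1))
m=mask(S,105,125,(295,140,25,40));print(cen(m))
c=S['color'][120:220,260:380,::-1];cv2.imwrite('pics/fin.png',cv2.resize(c,(720,600),interpolation=2))
print(proj(S,[[597,-13,107],[597,-13,137]]))
E
```

```text
[597.5533671  -12.90860066 129.96937124] [-3.67501499  0.60785655 10.47640882] [0.34002842 0.3609604  0.24047697] 41.78008496761322 [-6.2 12.3 93.3 -0.  74.2 -4.9]
(305.10526315789474, 167.57894736842104)
[[308.09982657 171.94181692]
 [307.91149711 162.79303035]]
```

View pics/fin.png

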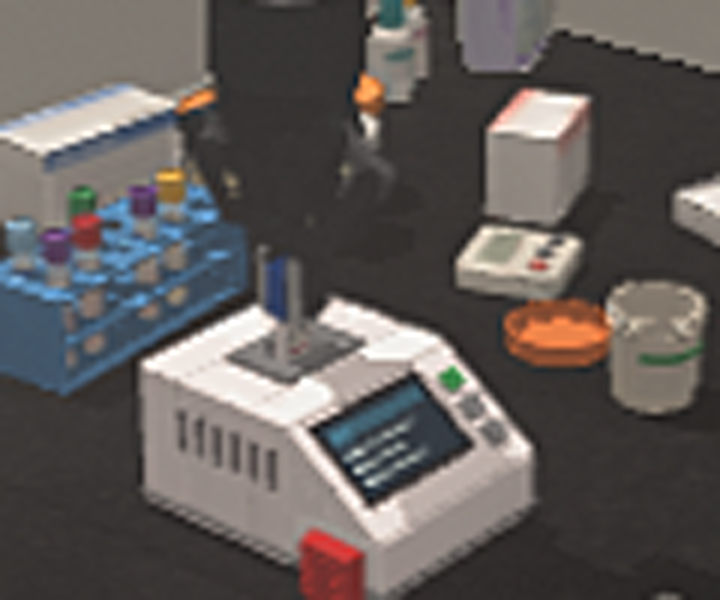

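The cap sits low over the throat, at about (306,168), and the cup stands upright where it was. The push jumped from 4 to 10 N while the TCP stayed at z = 130, so the stage is fully down. Handing in.

```bash
python3 -c "
from bench import r
print(r.hand_in())"
```

```text
the job is handed in; nothing more can be done
None
```

I dipped the blue card in the cup for about a second, slid it into the reader with its window to the screen side, pressed it fully home and handed the job in still gripping it; no pass/fail verdict came back.

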